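Hold the belt tensioner back for a belt change

ROBOT

A 7-joint arm with a two-finger parallel gripper is mounted at the origin on a cart in front of the work surface, level with it; the furniture and walls round the work are solid. World frame = base frame: x ahead of the robot, y to its left, z up, the work surface at z = 0. Lengths are in mm, angles in degrees, forces in N, time in s.
With the tool pointing down it reaches from about 400 to 850 mm from the base axis. Payload 10.4 kg.
Tool frame: the origin (TCP) lies at the very end of the fingers, on their centre line; the grasp point (between the pads) lies 19 mm behind it (grasp_offset is the distance from the TCP to the grasp point, in mm); z points along the fingers, y is the line along which they close (so a half turn about z gives the same grasp; the last joint's range is limited). The gripper opens to 85 mm and grips with 20 to 120 N. Pads are 22 mm wide; open, the fingers measure 114 mm over their backs; the gripper's body (76 mm by 85 mm) begins 54 mm behind the grasp point. The pads swing forward as they close: fully open they stand 13 mm farther back than shut.
Start: joints at [-77.899, 19.034, -3.707, 83.658, 1.238, 77.344, -5.071], TCP at [144.782, 608.021, 231.338] pointing down, gripper open.
Joint ranges: [-148.97, 148.97], [-28.65, 121.19], [-84.17, 76.75], [9.2, 138.47], [-72.65, 252.65], [3.7, 117.97], [-149.18, 149.18]. Speed limits (degrees/s): [127.2, 127.2, 159.86, 159.86, 180, 180, 180].

INTERFACE

Orientations are given as a 3x3 rotation matrix whose columns are the frame's x, y, z axes.
In Python, from rig import * gives the robot as it stands. The module is installed in compiled form; this text tells all that it offers.
- The arm moves only by the shell command python3 -m pendant 'ROWS'. ROWS is JSON, a list of rows, each an object of numbers: "dx", "dy", "dz": the shift along the tool's x, y, z in mm; "ax", "ay", "az": the turn, a rotation vector about the tool's x, y, z in degrees; "claw": the closure, from -1 (fully open) to 1 (shut). In form: [{"dx": .., "dy": .., "dz": .., "ax": .., "ay": .., "az": .., "claw": ..}, ...]. A call has exactly 8 rows; each row shifts and turns the commanded pose from where the row before left it, along the tool's axes as they then stand; what a row does not reach is not made up. A row lasts 1/12 s, in which the tool goes at most 41.7 mm and 7.16 degrees, less where a joint would pass 70% of its speed; a pose out of reach is approached as far as the arm can. A call is refused whole if a number of a shift passes 41.7 or a number of a turn 7.16, either way. A call with a gripper value outside its range is refused whole. The fingers move at their own pace and stop on an object; the grip force is fixed at half the most. Time passes only in rows, so rows that do not move let the fingers close, or fill a call up. It gives the time, the measured TCP pose, the force, the opening and the grip force at its end, in the units of the state.
- read_state(): the state, without advancing time (a new reading comes with each control period).
- read_camera(name): name is "scene" or "top" or "wrist"; returns (picture, depth): 420x560x3 uint8, red, green, blue; 420x560 float32, mm along the optical axis (not along the pixel's ray), 0 where there is no reading.
- camera_info(name): a dict with "camera_matrix" (3x3 intrinsics, pixels), "cam_to_world" (4x4, takes a point from camera to world coordinates). Camera axes: x right, y up, looking along -z (the intrinsics and any distortion apply to the point x, -y, -z); pixel columns grow to the right and rows downward; lengths in mm; the calibration is good to about 2 mm. A picture is of the moment at which its call begins: read the wrist's pose just before it. camera_info takes no time and is no camera call; for the wrist camera it gives the pose at the moment of the call.
- finish_job(): hands the job in; it is judged then, once.
The state is a dict: "time_s": time; "joint_pos": joint angles; "dq": joint speeds; "tau": joint torques, N m; "tool_pos": TCP position; "tcp_rot": TCP orientation; "force": force on the tool from outside, world axes, zero at the start; "moment": the same for the moment, N m; "opening": finger opening in mm; "grip_force": force on a finger pad.
Only numpy, scipy, OpenCV 4.12 (cv2) and the standard library are available. Lean on these libraries where they do the work, as an engineer would, in place of code of your own. Each camera call takes 0.05 s, during which the arm holds its last target. There are 200 camera calls.

TASK

A colleague is about to slip a new belt onto the little belt drive on the bench. First turn the speed knob on the controller box fully anticlockwise (seen from above) to its off stop, and only then swing the spring-loaded tensioner arm by its upright handle, anticlockwise seen from above, out from between the pulleys until it is fully against its far stop. Finish while still holding it there with the fingers, since the spring would throw it back, and leave the tin, the spanner and the dish where they lie.

Things in the scene. Friction and masses are not known exactly. Their poses are not given: they have to be found in the camera images.
- controller: grey speed controller box, 100 x 110 mm and 50 mm tall, fixed to the bench, left of the belt drive; one black knob in the middle of its top. Origin under its centre at bench level; x axis to its rear, z up.
- knob_grip (a point): point on the vertical axis of the speed knob, 25 mm above the box top (75 mm above the bench). The knob is a disc 42 mm across and 12 mm thick with an upright grip bar 38 mm long, 11 mm wide; the bar stands from 62 to 85 mm above the bench. The point turns with the knob: its x axis runs along the bar to the pointer end (white line), z up.
- speed_knob (a joint): angle of the speed knob in rad: 0 = off, the anticlockwise end stop; grows clockwise seen from above, up to 4.71. Friction about 0.03 N m, stays where it is left. Starts between 0.7 and 1.4.
- belt_drive: belt drive without its belt: grey base plate 200 (x) x 260 (y) mm, top 16 mm above the bench, fixed to the bench; two metal pulleys at (50, -90) mm (44 mm across) and (50, 90) mm (72 mm across), whose shafts end 60 mm above the bench. Between them the sprung tensioner arm lies with its roller and handle. Two rubber stop posts (46 mm tall over the bench) limit the arm. Origin under the plate's centre at bench level, x axis to its rear, y to its left, z up.
- tensioner_pivot (a point): the vertical axis on which the tensioner arm turns, at (-20, -65) mm in the drive's frame, 36 mm above the bench; it does not move with the arm.
- tensioner_arm (a joint): angle of the flat steel tensioner arm in rad: 0 = at rest where its spring keeps it, between the pulleys; grows anticlockwise seen from above; 1.0 = against the far stop. The return force of the spring, felt at the handle, is about 3 N at rest and 7 N at the stop. The arm springs back when let go.
- handle_grip (a point): where to hold the tensioner arm: point on the axis of its upright round black handle (16 mm in diameter, standing from 56 to 111 mm above the bench, on top of a roller 28 mm across that reaches from 36 to 56 mm), at the free end of the arm, 110 mm from the pivot axis. The point lies 90 mm above the bench and moves with the arm; nothing near it is as tall. The handle does not turn in the arm. Its x axis points along the arm, away from the pivot.
- sample_tin: loose bare metal tin with lid, 59 mm across, 38 mm tall, left of the controller: leave it. Origin under its centre.
- shop_spanner: loose steel spanner, 198 mm long, lying right of the drive: leave it. Origin under its centre.
- petri_dish: loose shallow milky plastic dish, 60 mm across, 17 mm tall, behind the gap between controller and drive: leave it. Origin under its centre.
Not all that is in view belongs to the job. There is more than one size of the controller; the job needs the larger.

How it is judged:
By the outcome, as a careful person would: the job done as asked, in the order asked, and still so for the second after the job is handed in, while the arm keeps its last pose, push and grip.
It also fails if it takes over 48 s, if anything falls off the work surface, if the arm or the gripper's body presses on something with over 40 N, if the wrist force passes 120 N, or if a joint passes its speed limit or range.

## Working session

There is one attempt and no reset: what is moved stays moved. The work goes in short steps, Python scripts to look and compute and a shell command to move; the robot and the scene stay as the last step left them, time stands still between calls to the robot, and variables do not carry over. Pictures are saved under pics/ and viewed, at most 10 in all, crops included, and the job is handed in when it is done.

```bash
mkdir -p pics; cat > h.py <<'E'
from rig import *
import numpy as np, cv2
def snap(name,fn):
    im,d=read_camera(name); ci=camera_info(name)
    cv2.imwrite('pics/'+fn+'.png',im[:,:,::-1]); np.savez('pics/'+fn+'.npz',im=im,d=d,K=ci['camera_matrix'],T=ci['cam_to_world'])
def load(fn): return np.load('pics/'+fn+'.npz')
def pt(f,u,v,z=None):
    K=f['K'];T=f['T']
    r=np.array([(u-K[0,2])/K[0,0],-(v-K[1,2])/K[1,1],-1.])
    if z is None:
        return (T@np.r_[r*f['d'][int(v),int(u)],1])[:3]
    w=T[:3,:3]@r; return T[:3,3]+w*(z-T[2,3])/w[2]
E
python3 - <<'E'
from h import *
snap('top','top1'); snap('scene','sc1')
print(camera_info('top')); s=read_state(); print(s)
E
```

```text
{'camera_matrix': array([[447.24485309,   0.        , 283.56681397],
       [  0.        , 447.24485309, 213.82423481],
       [  0.        ,   0.        ,   1.        ]]), 'cam_to_world': array([[ 2.79471053e-03,  9.89952571e-01, -1.41372193e-01,
         3.31556563e+02],
       [-9.99947887e-01,  1.37836813e-03, -1.01154675e-02,
         1.97904153e+01],
       [-9.81897009e-03,  1.41393095e-01,  9.89904834e-01,
         1.35572223e+03],
       [ 0.00000000e+00,  0.00000000e+00,  0.00000000e+00,
         1.00000000e+00]])}
{'time_s': 0.1, 'joint_pos': array([-77.90067797,  19.06940539,  -3.70811571,  83.70124431,
         1.23664697,  77.34376206,  -5.07019439]), 'dq': array([ 0.06511644, -0.09675206, -0.01625288, -0.09827835,  0.03578886,
       -0.03597493,  0.02405336]), 'tau': array([ 1.16308151e-03, -6.26744771e+01,  4.88166756e-02, -3.92423880e+01,
        1.62072130e-02,  6.96324336e-03, -3.81385121e-06]), 'tool_pos': array([144.68893235, 607.67085798, 230.58364905]), 'tcp_rot': array([[-9.72809021e-01,  2.31608588e-01, -2.65728195e-04],
       [ 2.31608737e-01,  9.72808187e-01, -1.27478012e-03],
       [-3.67474606e-05, -1.30166257e-03, -9.99999152e-01]]), 'force': array([ 0.08251083, -0.71050156,  0.10669198]), 'moment': array([-0.02624211,  0.00657864, -0.01591275]), 'grip_force': 0.0, 'opening': 85.12682628677443}
```

View pics/top1.png

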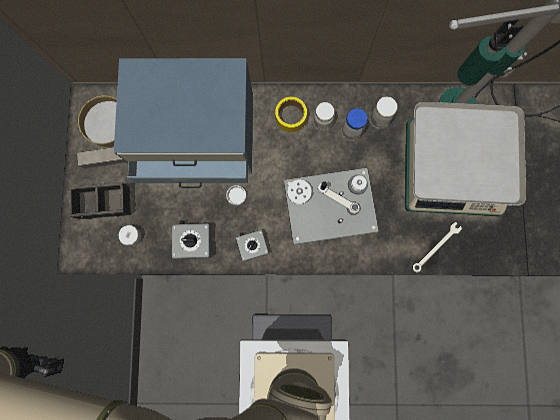

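View pics/sc1.png

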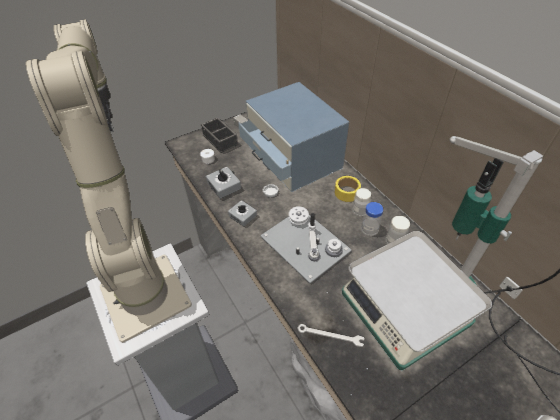

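The top view shows two controllers: a larger one at (190,240) and a smaller one at (252,245). The drive is at (332,205), with the arm's pivot near (355,208) and its handle near (323,187). I'll check both in a crop and measure.

```bash
python3 - <<'E'
from h import *
f=load('top1'); im=f['im'][:,:,::-1]
a=cv2.resize(im[215:270,160:280],None,fx=6,fy=6,interpolation=cv2.INTER_CUBIC)
b=cv2.resize(im[165:245,280:385],None,fx=3.4,fy=3.4,interpolation=cv2.INTER_CUBIC)
c=np.zeros((600,720,3),np.uint8); c[:a.shape[0],:a.shape[1]]=a; c[330:330+b.shape[0],:b.shape[1]]=b[:270]
cv2.imwrite('pics/crop1.png',c)
for n,u,v,z in [('knobtop',190,240,85),('boxL',173,225,50),('boxR',209,224,50),('boxFL',173,257,50),('boxFR',209,257,50),('small',252,245,60),('handle',323,187,111),('pivot',355,208,36),('p1',298,190,60),('p2',359,183,60),('c1',285,179,16),('c2',367,168,16),('c3',377,232,16),('c4',294,244,16)]:
    print(n,pt(f,u,v,z).round(),pt(f,u,v).round())
E
```

```text
knobtop [437. 299.  85.] [437. 299.  87.]
boxL [484. 359.  50.] [484. 358.  54.]
boxR [487. 253.  50.] [488. 254.  42.]
boxFL [390. 355.  50.] [390. 355.  50.]
boxFR [391. 250.  50.] [392. 256.  17.]
small [425. 124.  60.] [425. 124.  61.]
handle [586. -79. 111.] [590. -81.  90.]
pivot [ 538. -180.   36.] [ 535. -177.   54.]
p1 [588.  -9.  60.] [587.  -9.  63.]
p2 [ 609. -189.   60.] [ 610. -190.   54.]
c1 [631.  29.  16.] [631.  29.  14.]
c2 [ 665. -222.   16.] [ 665. -222.   15.]
c3 [ 468. -247.   16.] [ 470. -251.   -2.]
c4 [432.   2.  16.] [433.   2.   2.]
```

View pics/crop1.png

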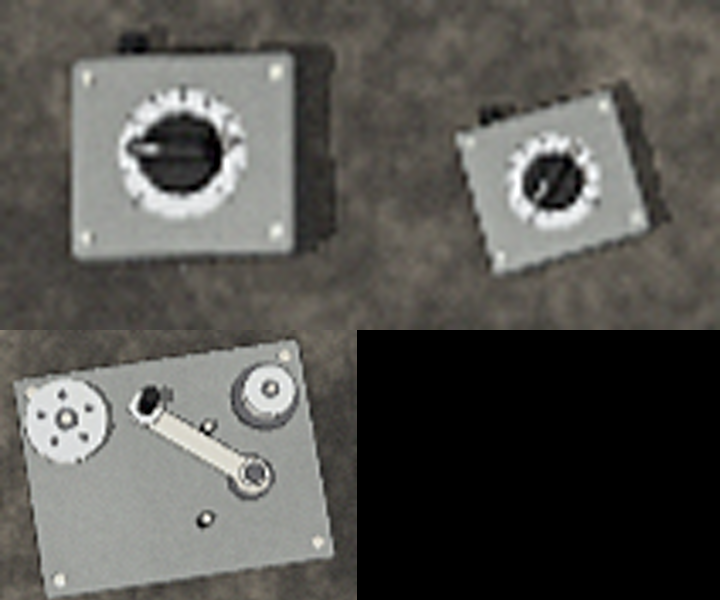

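The close crop confirms the choice. The larger controller has its knob at (190,240), with the bar along world y and the pointer to +y. The smaller box at (252,245) is the decoy. The handle top is at about (324,185) and the pivot at (355,207). Next I move over the knob and turn the tool.

```bash
python3 -m pendant '[{"dx":-22,"dy":-14.5},{"dx":-22,"dy":-14.5},{"dx":-22,"dy":-14.5},{"dx":-22,"dy":-14.5},{"dx":-22,"dy":-14.5},{"dx":-22,"dy":-14.5},{"dx":-22,"dy":-14.5},{"dx":-22,"dy":-14.5}]'
python3 -m pendant '[{"dx":-22,"dy":-14.5},{"dx":-22,"dy":-14.5},{"dx":-22,"dy":-14.5},{"dx":-22,"dy":-14.5},{"dx":-22,"dy":-14.5},{"dx":-22,"dy":-14.5},{"dx":-22,"dy":-14.5},{"dx":-22,"dy":-14.5}]'
python3 -m pendant '[{"az":7},{"az":7},{"az":7},{"az":7},{"az":7},{"az":7},{"az":7},{"az":7}]'
python3 -m pendant '[{"az":7},{"az":7},{"az":6},{},{},{},{},{}]'
python3 -c "
from h import *
s=read_state();print(s['tool_pos'],s['tcp_rot'].round(3),s['joint_pos'].round(),s['time_s'],s['force'])
snap('wrist','w1')"
```

```text
[144.68893235 607.67085798 230.58364905] [[-0.973  0.232 -0.   ]
 [ 0.232  0.973 -0.001]
 [-0.    -0.001 -1.   ]] [-78.  19.  -4.  84.   1.  77.  -5.] 0.1 [ 0.08251083 -0.71050156  0.10669198]validation failed for argument at $[0]...
validation failed for argument at $[0]...
validation failed for argument at $[0]...
validation failed for argument at $[0]...
```

View pics/w1.png

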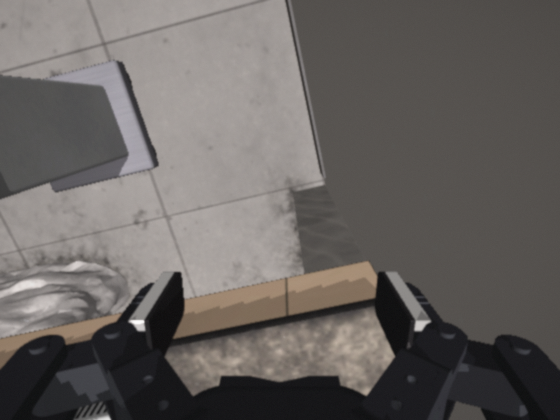

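The rows were refused because every key must be given. The wrist view shows only the floor and the bench edge, with the fingers at the bottom of the frame. I'll resend the rows in full.

```bash
python3 -m pendant '[{"dx":-22,"dy":-14.5,"dz":0,"ax":0,"ay":0,"az":0,"claw":-1},{"dx":-22,"dy":-14.5,"dz":0,"ax":0,"ay":0,"az":0,"claw":-1},{"dx":-22,"dy":-14.5,"dz":0,"ax":0,"ay":0,"az":0,"claw":-1},{"dx":-22,"dy":-14.5,"dz":0,"ax":0,"ay":0,"az":0,"claw":-1},{"dx":-22,"dy":-14.5,"dz":0,"ax":0,"ay":0,"az":0,"claw":-1},{"dx":-22,"dy":-14.5,"dz":0,"ax":0,"ay":0,"az":0,"claw":-1},{"dx":-22,"dy":-14.5,"dz":0,"ax":0,"ay":0,"az":0,"claw":-1},{"dx":-22,"dy":-14.5,"dz":0,"ax":0,"ay":0,"az":0,"claw":-1}]'
python3 -m pendant '[{"dx":-22,"dy":-14.5,"dz":0,"ax":0,"ay":0,"az":0,"claw":-1},{"dx":-22,"dy":-14.5,"dz":0,"ax":0,"ay":0,"az":0,"claw":-1},{"dx":-22,"dy":-14.5,"dz":0,"ax":0,"ay":0,"az":0,"claw":-1},{"dx":-22,"dy":-14.5,"dz":0,"ax":0,"ay":0,"az":0,"claw":-1},{"dx":-22,"dy":-14.5,"dz":0,"ax":0,"ay":0,"az":0,"claw":-1},{"dx":-22,"dy":-14.5,"dz":0,"ax":0,"ay":0,"az":0,"claw":-1},{"dx":-22,"dy":-14.5,"dz":0,"ax":0,"ay":0,"az":0,"claw":-1},{"dx":-22,"dy":-14.5,"dz":0,"ax":0,"ay":0,"az":0,"claw":-1}]'
python3 -m pendant '[{"dx":0,"dy":0,"dz":0,"ax":0,"ay":0,"az":7,"claw":-1},{"dx":0,"dy":0,"dz":0,"ax":0,"ay":0,"az":7,"claw":-1},{"dx":0,"dy":0,"dz":0,"ax":0,"ay":0,"az":7,"claw":-1},{"dx":0,"dy":0,"dz":0,"ax":0,"ay":0,"az":7,"claw":-1},{"dx":0,"dy":0,"dz":0,"ax":0,"ay":0,"az":7,"claw":-1},{"dx":0,"dy":0,"dz":0,"ax":0,"ay":0,"az":7,"claw":-1},{"dx":0,"dy":0,"dz":0,"ax":0,"ay":0,"az":7,"claw":-1},{"dx":0,"dy":0,"dz":0,"ax":0,"ay":0,"az":7,"claw":-1}]'
python3 -m pendant '[{"dx":0,"dy":0,"dz":0,"ax":0,"ay":0,"az":7,"claw":-1},{"dx":0,"dy":0,"dz":0,"ax":0,"ay":0,"az":7,"claw":-1},{"dx":0,"dy":0,"dz":0,"ax":0,"ay":0,"az":6,"claw":-1},{"dx":0,"dy":0,"dz":0,"ax":0,"ay":0,"az":0,"claw":-1},{"dx":0,"dy":0,"dz":0,"ax":0,"ay":0,"az":0,"claw":-1},{"dx":0,"dy":0,"dz":0,"ax":0,"ay":0,"az":0,"claw":-1},{"dx":0,"dy":0,"dz":0,"ax":0,"ay":0,"az":0,"claw":-1},{"dx":0,"dy":0,"dz":0,"ax":0,"ay":0,"az":0,"claw":-1}]'
python3 -c "
from h import *
s=read_state();print(s['tool_pos'],s['tcp_rot'].round(3),s['joint_pos'].round(),s['time_s'],s['force'])
snap('wrist','w2')"
```

```text
time_s: 0.82
tool_pos: [289.8, 453.2, 231.2]
tcp_rot: [[-0.973, 0.232, -0.0], [0.232, 0.973, -0.0], [0.0, -0.0, -1.0]]
force: [0.6, 0.2, 0.1]
opening: 85.6
grip_force: 0.0
time_s: 1.48
tool_pos: [434.1, 299.6, 231.2]
tcp_rot: [[-0.973, 0.232, -0.0], [0.232, 0.973, -0.0], [0.0, -0.0, -1.0]]
force: [1.2, 0.5, 0.6]
opening: 85.3
grip_force: 0.0
time_s: 2.15
tool_pos: [433.3, 300.7, 231.1]
tcp_rot: [[-0.346, 0.938, -0.0], [0.938, 0.346, -0.0], [-0.0, -0.0, -1.0]]
force: [0.4, -0.2, -0.5]
opening: 85.5
grip_force: 0.0
time_s: 2.82
tool_pos: [433.5, 300.8, 231.3]
tcp_rot: [[-0.012, 1.0, -0.0], [1.0, 0.012, 0.0], [0.0, -0.0, -1.0]]
force: [-0.3, -0.4, 0.0]
opening: 85.5
grip_force: 0.0
[433.4579283  300.75880424 231.27952706] [[-0.012  1.    -0.   ]
 [ 1.     0.012  0.   ]
 [ 0.    -0.    -1.   ]] [-55.   6.  16.  99.  -2.  75. -37.] 2.8167 [-0.28328483 -0.38037019  0.02791332]
```

View pics/w2.png

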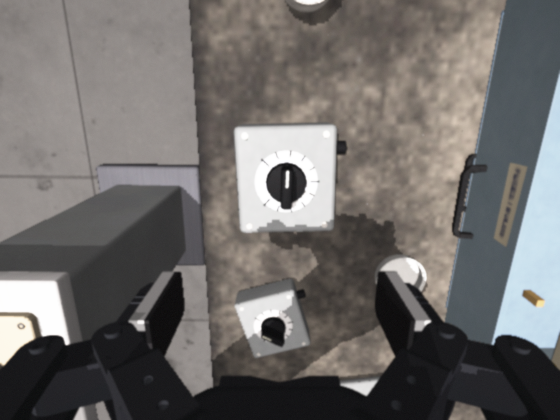

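The wrist view shows the large controller's knob at (286,186), with its bar running from (287,168) at the pointer end to (286,207). The small box is at (272,325) and the dish at (402,273).

```bash
python3 - <<'E'
from h import *
f=load('w2')
print(pt(f,287,169,85),pt(f,286,205,85),pt(f,286,185.5,75),pt(f,286,187,85))
for u,v in [(235,127),(336,124),(334,231),(238,233)]: print(pt(f,u,v,50))
# disc/bar at dark px
im=f['im'].astype(int).sum(2); m=(im<150).astype(np.uint8); m[:145]=0;m[225:]=0;m[:,:255]=0;m[:,320:]=0
n,l,st,c=cv2.connectedComponentsWithStats(m); i=1+st[1:,4].argmax(); print(st[i],c[i],pt(f,*c[i],z=66))
E
```

```text
[440.43364642 323.76890561  85.        ] [440.15383969 290.64309617  85.        ] [440.06436015 306.4461692   75.        ] [439.84857843 307.48324646  85.        ]
[391.2107032  356.82060716  50.        ]
[486.93295644 360.71903411  50.        ]
[491.81826471 252.12116909  50.        ]
[391.23198591 248.68667798  50.        ]
[267 164  38  44 794] [288.0138539  185.25314861] [442.19459522 304.53694872  66.        ]
```

```bash
python3 -m pendant '[{"dx":4.2,"dy":7,"dz":20,"ax":0,"ay":0,"az":0,"claw":-1},{"dx":0,"dy":0,"dz":25,"ax":0,"ay":0,"az":0,"claw":-1},{"dx":0,"dy":0,"dz":25,"ax":0,"ay":0,"az":0,"claw":-1},{"dx":0,"dy":0,"dz":25,"ax":0,"ay":0,"az":0,"claw":-1},{"dx":0,"dy":0,"dz":25,"ax":0,"ay":0,"az":0,"claw":-1},{"dx":0,"dy":0,"dz":20,"ax":0,"ay":0,"az":0,"claw":-1},{"dx":0,"dy":0,"dz":16,"ax":0,"ay":0,"az":0,"claw":-1},{"dx":0,"dy":0,"dz":10,"ax":0,"ay":0,"az":0,"claw":-1}]'
python3 -m pendant '[{"dx":0,"dy":0,"dz":0,"ax":0,"ay":0,"az":0,"claw":0},{"dx":0,"dy":0,"dz":0,"ax":0,"ay":0,"az":0,"claw":0.3},{"dx":0,"dy":0,"dz":0,"ax":0,"ay":0,"az":0,"claw":0.5},{"dx":0,"dy":0,"dz":0,"ax":0,"ay":0,"az":0,"claw":0.7},{"dx":0,"dy":0,"dz":0,"ax":0,"ay":0,"az":0,"claw":1},{"dx":0,"dy":0,"dz":0,"ax":0,"ay":0,"az":0,"claw":1},{"dx":0,"dy":0,"dz":0,"ax":0,"ay":0,"az":0,"claw":1},{"dx":0,"dy":0,"dz":0,"ax":0,"ay":0,"az":0,"claw":1}]'
python3 -c "
from h import *
s=read_state();print(s['tool_pos'],s['moment'],s['time_s'],s['force'],s['opening'],s['grip_force'])"
```

```text
time_s: 3.53
tool_pos: [439.7, 304.5, 63.4]
tcp_rot: [[-0.011, 1.0, -0.002], [1.0, 0.011, -0.001], [-0.001, -0.002, -1.0]]
force: [0.1, -0.6, -0.3]
opening: 85.2
grip_force: 0.0
time_s: 4.2
tool_pos: [440.1, 305.3, 66.2]
tcp_rot: [[-0.011, 1.0, -0.001], [1.0, 0.011, 0.001], [0.001, -0.001, -1.0]]
force: [-5.5, -2.2, 8.0]
opening: 9.3
grip_force: 59.7
[440.06408406 305.30278931  66.16615578] [-0.48227765  1.0281035  -0.03055288] 4.2 [-5.45488858 -2.17002709  8.02800882] 9.322432629794177 59.657442569732666
```

Grip on the bar is good. Now I turn it anticlockwise and watch the moment.

```bash
python3 -m pendant '[{"dx":0,"dy":-0.5,"dz":-1.5,"ax":0,"ay":0,"az":-4,"claw":1},{"dx":0,"dy":0,"dz":0,"ax":0,"ay":0,"az":-4,"claw":1},{"dx":0,"dy":0,"dz":0,"ax":0,"ay":0,"az":-4,"claw":1},{"dx":0,"dy":0,"dz":0,"ax":0,"ay":0,"az":-4,"claw":1},{"dx":0,"dy":0,"dz":0,"ax":0,"ay":0,"az":-4,"claw":1},{"dx":0,"dy":0,"dz":0,"ax":0,"ay":0,"az":-4,"claw":1},{"dx":0,"dy":0,"dz":0,"ax":0,"ay":0,"az":-4,"claw":1},{"dx":0,"dy":0,"dz":0,"ax":0,"ay":0,"az":-4,"claw":1}]'
python3 -c "
from h import *
s=read_state();print(s['moment'],s['joint_pos'].round())"
python3 -m pendant '[{"dx":0,"dy":0,"dz":0,"ax":0,"ay":0,"az":-3,"claw":1},{"dx":0,"dy":0,"dz":0,"ax":0,"ay":0,"az":-3,"claw":1},{"dx":0,"dy":0,"dz":0,"ax":0,"ay":0,"az":0,"claw":1},{"dx":0,"dy":0,"dz":0,"ax":0,"ay":0,"az":0,"claw":1},{"dx":0,"dy":0,"dz":0,"ax":0,"ay":0,"az":0,"claw":1},{"dx":0,"dy":0,"dz":0,"ax":0,"ay":0,"az":0,"claw":1},{"dx":0,"dy":0,"dz":0,"ax":0,"ay":0,"az":0,"claw":1},{"dx":0,"dy":0,"dz":0,"ax":0,"ay":0,"az":0,"claw":1}]'
python3 -c "
from h import *
s=read_state();print(s['moment'],s['joint_pos'].round())"
```

```text
time_s: 4.87
tool_pos: [439.8, 305.2, 66.4]
tcp_rot: [[-0.542, 0.84, 0.0], [0.84, 0.542, 0.0], [0.0, 0.0, -1.0]]
force: [2.4, 2.8, -9.3]
opening: 9.3
grip_force: 60.8
[ 0.62810302 -0.57223105 -0.01911103] [-49.  17.  11. 108.  -4.  55.  -4.]
time_s: 5.53
tool_pos: [439.8, 305.2, 66.4]
tcp_rot: [[-0.623, 0.782, -0.0], [0.782, 0.623, 0.0], [0.0, -0.0, -1.0]]
force: [3.7, 3.6, -13.1]
opening: 9.5
grip_force: 60.1
[ 0.9891083  -0.89105025  0.00565162] [-48.  17.  10. 108.  -4.  55.   2.]
```

```bash
python3 -m pendant '[{"dx":0,"dy":0,"dz":0.7,"ax":0,"ay":0,"az":-2,"claw":1},{"dx":0,"dy":0,"dz":0,"ax":0,"ay":0,"az":-2,"claw":1},{"dx":0,"dy":0,"dz":0,"ax":0,"ay":0,"az":-2,"claw":1},{"dx":0,"dy":0,"dz":0,"ax":0,"ay":0,"az":-2,"claw":1},{"dx":0,"dy":0,"dz":0,"ax":0,"ay":0,"az":-2,"claw":1},{"dx":0,"dy":0,"dz":0,"ax":0,"ay":0,"az":0,"claw":1},{"dx":0,"dy":0,"dz":0,"ax":0,"ay":0,"az":0,"claw":1},{"dx":0,"dy":0,"dz":0,"ax":0,"ay":0,"az":0,"claw":1}]'
python3 -c "
from h import *
s=read_state();print(s['moment'],s['tau'].round(2))"
python3 -m pendant '[{"dx":0,"dy":0,"dz":0,"ax":0,"ay":0,"az":-2,"claw":1},{"dx":0,"dy":0,"dz":0,"ax":0,"ay":0,"az":-2,"claw":1},{"dx":0,"dy":0,"dz":0,"ax":0,"ay":0,"az":-2,"claw":1},{"dx":0,"dy":0,"dz":0,"ax":0,"ay":0,"az":-2,"claw":1},{"dx":0,"dy":0,"dz":0,"ax":0,"ay":0,"az":0,"claw":1},{"dx":0,"dy":0,"dz":0,"ax":0,"ay":0,"az":0,"claw":1},{"dx":0,"dy":0,"dz":0,"ax":0,"ay":0,"az":0,"claw":1},{"dx":0,"dy":0,"dz":0,"ax":0,"ay":0,"az":0,"claw":1}]'
python3 -c "
from h import *
s=read_state();print(s['moment'],s['tau'].round(2))"
```

```text
time_s: 6.2
tool_pos: [439.8, 305.2, 66.3]
tcp_rot: [[-0.749, 0.663, -0.0], [0.663, 0.749, 0.0], [0.0, 0.0, -1.0]]
force: [-1.4, 1.2, -2.7]
opening: 9.5
grip_force: 62.0
[ 0.53102309  0.17299695 -0.53000758] [  0.53 -54.24   3.07 -33.73   0.96   0.34   0.62]
time_s: 6.87
tool_pos: [439.8, 305.2, 66.4]
tcp_rot: [[-0.834, 0.552, -0.0], [0.552, 0.834, 0.0], [0.001, 0.0, -1.0]]
force: [-3.3, 2.3, 2.8]
opening: 9.4
grip_force: 103.6
[ 0.56371045  0.82252385 -2.35500097] [ -0.28 -51.99   2.14 -33.16   2.53  -0.55   2.37]
```

The stop is reached: the moment is −2.4 N m and still rising. I release straight out while still pressing on the stop, lift and check.

```bash
python3 -m pendant '[{"dx":0,"dy":0,"dz":0,"ax":0,"ay":0,"az":0,"claw":-1},{"dx":0,"dy":0,"dz":0,"ax":0,"ay":0,"az":0,"claw":-1},{"dx":0,"dy":0,"dz":0,"ax":0,"ay":0,"az":0,"claw":-1},{"dx":0,"dy":0,"dz":0,"ax":0,"ay":0,"az":0,"claw":-1},{"dx":0,"dy":0,"dz":0,"ax":0,"ay":0,"az":0,"claw":-1},{"dx":0,"dy":0,"dz":0,"ax":0,"ay":0,"az":0,"claw":-1},{"dx":0,"dy":0,"dz":0,"ax":0,"ay":0,"az":0,"claw":-1},{"dx":0,"dy":0,"dz":0,"ax":0,"ay":0,"az":0,"claw":-1}]'
python3 -m pendant '[{"dx":0,"dy":0,"dz":-10,"ax":0,"ay":0,"az":0,"claw":-1},{"dx":0,"dy":0,"dz":-20,"ax":0,"ay":0,"az":0,"claw":-1},{"dx":0,"dy":0,"dz":-25,"ax":0,"ay":0,"az":0,"claw":-1},{"dx":0,"dy":0,"dz":-25,"ax":0,"ay":0,"az":0,"claw":-1},{"dx":0,"dy":0,"dz":-25,"ax":0,"ay":0,"az":0,"claw":-1},{"dx":0,"dy":0,"dz":-25,"ax":0,"ay":0,"az":0,"claw":-1},{"dx":0,"dy":0,"dz":-25,"ax":0,"ay":0,"az":0,"claw":-1},{"dx":0,"dy":0,"dz":-10,"ax":0,"ay":0,"az":0,"claw":-1}]'
python3 -c "
from h import *
s=read_state();print(s['tool_pos'],s['tcp_rot'].round(3),s['joint_pos'].round(),s['time_s'],s['force'])
snap('wrist','w3')"
```

```text
time_s: 7.53
tool_pos: [439.9, 305.1, 66.1]
tcp_rot: [[-0.835, 0.55, 0.0], [0.55, 0.835, 0.0], [-0.0, 0.0, -1.0]]
force: [-0.2, -0.5, -0.2]
opening: 85.3
grip_force: 0.0
time_s: 8.2
tool_pos: [440.9, 305.7, 235.5]
tcp_rot: [[-0.835, 0.551, 0.004], [0.551, 0.835, 0.003], [-0.001, 0.005, -1.0]]
force: [1.0, -0.2, -0.3]
opening: 85.4
grip_force: 0.0
[440.89639488 305.69121325 235.51780353] [[-0.835  0.551  0.004]
 [ 0.551  0.835  0.003]
 [-0.001  0.005 -1.   ]] [-47.   7.   8.  98.  -1.  75.  18.] 8.2 [ 1.01351406 -0.16939258 -0.27118237]
```

View pics/w3.png

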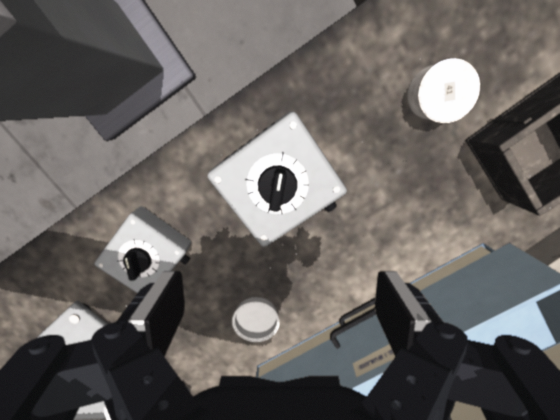

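The knob at (278,190) has its pointer end at (283,173) and its tail at (273,208). I'll compute the angle relative to the box.

```bash
python3 - <<'E'
from h import *
f=load('w3')
ang=lambda a,b:np.degrees(np.arctan2(*(b-a)[[1,0]]))
print('ptr',ang(pt(f,273,208,85),pt(f,283,172,85)))
c=[pt(f,*p,z=50) for p in [(295,113),(345,190),(264,242),(209,177)]]; print(np.round(c,0))
print([ang(c[i],c[(i+1)%4]) for i in range(4)])
im=f['im'][120:250,205:350,::-1]
a=cv2.resize(im,None,fx=4.5,fy=4.5,interpolation=cv2.INTER_CUBIC); cv2.imwrite('pics/c3.png',a)
E
```

```text
ptr 131.4558742346368
[[392. 357.  50.]
 [484. 359.  50.]
 [486. 258.  50.]
 [397. 251.  50.]]
[np.float64(1.249259142604121), np.float64(-88.89199452252831), np.float64(-175.99947994781067), np.float64(92.42385103542722)]
```

View pics/c3.png

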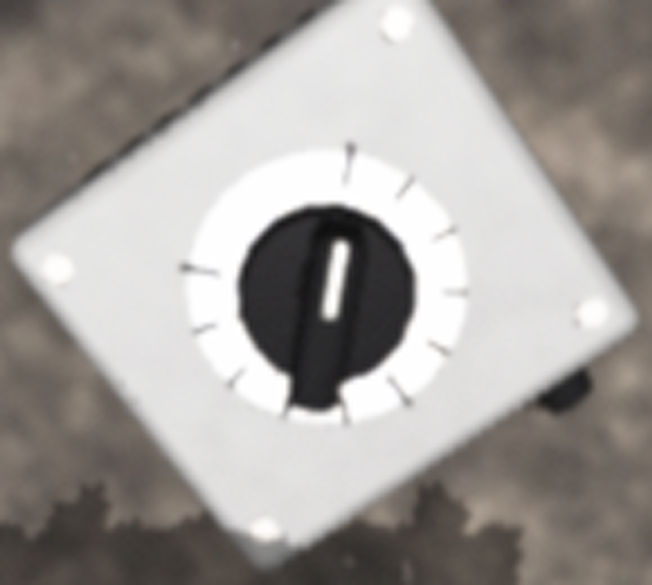

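The pointer is aligned with the first tick of the scale, at (350,148) in the crop, which agrees with the hard stop felt. The knob is off. Now to the handle, at about (588,−79).

```bash
python3 -m pendant '[{"dx":-21,"dy":-15,"dz":0,"ax":0,"ay":0,"az":0,"claw":-1},{"dx":-21,"dy":-15,"dz":0,"ax":0,"ay":0,"az":0,"claw":-1},{"dx":-21,"dy":-15,"dz":0,"ax":0,"ay":0,"az":0,"claw":-1},{"dx":-21,"dy":-15,"dz":0,"ax":0,"ay":0,"az":0,"claw":-1},{"dx":-21,"dy":-15,"dz":0,"ax":0,"ay":0,"az":0,"claw":-1},{"dx":-21,"dy":-15,"dz":0,"ax":0,"ay":0,"az":0,"claw":-1},{"dx":-21,"dy":-15,"dz":0,"ax":0,"ay":0,"az":0,"claw":-1},{"dx":-21,"dy":-15,"dz":0,"ax":0,"ay":0,"az":0,"claw":-1}]'
python3 -m pendant '[{"dx":-21,"dy":-15,"dz":0,"ax":0,"ay":0,"az":0,"claw":-1},{"dx":-21,"dy":-15,"dz":0,"ax":0,"ay":0,"az":0,"claw":-1},{"dx":-21,"dy":-15,"dz":0,"ax":0,"ay":0,"az":0,"claw":-1},{"dx":-21,"dy":-15,"dz":0,"ax":0,"ay":0,"az":0,"claw":-1},{"dx":-21,"dy":-15,"dz":0,"ax":0,"ay":0,"az":0,"claw":-1},{"dx":-21,"dy":-15,"dz":0,"ax":0,"ay":0,"az":0,"claw":-1},{"dx":-21,"dy":-15,"dz":0,"ax":0,"ay":0,"az":0,"claw":-1},{"dx":-21,"dy":-15,"dz":0,"ax":0,"ay":0,"az":0,"claw":-1}]'
python3 -m pendant '[{"dx":0,"dy":0,"dz":0,"ax":0,"ay":0,"az":7,"claw":-1},{"dx":0,"dy":0,"dz":0,"ax":0,"ay":0,"az":7,"claw":-1},{"dx":0,"dy":0,"dz":0,"ax":0,"ay":0,"az":7,"claw":-1},{"dx":0,"dy":0,"dz":0,"ax":0,"ay":0,"az":7,"claw":-1},{"dx":0,"dy":0,"dz":0,"ax":0,"ay":0,"az":7,"claw":-1},{"dx":0,"dy":0,"dz":0,"ax":0,"ay":0,"az":7,"claw":-1},{"dx":0,"dy":0,"dz":0,"ax":0,"ay":0,"az":7,"claw":-1},{"dx":0,"dy":0,"dz":0,"ax":0,"ay":0,"az":7,"claw":-1}]'
python3 -m pendant '[{"dx":0,"dy":0,"dz":0,"ax":0,"ay":0,"az":7,"claw":-1},{"dx":0,"dy":0,"dz":0,"ax":0,"ay":0,"az":7,"claw":-1},{"dx":0,"dy":0,"dz":0,"ax":0,"ay":0,"az":7,"claw":-1},{"dx":0,"dy":0,"dz":0,"ax":0,"ay":0,"az":6,"claw":-1},{"dx":0,"dy":0,"dz":0,"ax":0,"ay":0,"az":0,"claw":-1},{"dx":0,"dy":0,"dz":0,"ax":0,"ay":0,"az":0,"claw":-1},{"dx":0,"dy":0,"dz":0,"ax":0,"ay":0,"az":0,"claw":-1},{"dx":0,"dy":0,"dz":0,"ax":0,"ay":0,"az":0,"claw":-1}]'
python3 -c "
from h import *
s=read_state();print(s['tool_pos'],s['tcp_rot'].round(3),s['joint_pos'].round(),s['time_s'],s['force'])
snap('wrist','w4')"
```

```text
time_s: 8.92
tool_pos: [514.0, 111.0, 230.3]
tcp_rot: [[-0.835, 0.55, -0.001], [0.55, 0.835, -0.0], [0.001, -0.001, -1.0]]
force: [-0.2, -0.2, 0.7]
opening: 85.3
grip_force: 0.0
time_s: 9.58
tool_pos: [588.2, -81.5, 230.2]
tcp_rot: [[-0.835, 0.55, -0.001], [0.55, 0.835, 0.0], [0.001, -0.001, -1.0]]
force: [0.5, 0.5, -0.5]
opening: 85.2
grip_force: 0.0
time_s: 10.25
tool_pos: [587.9, -80.3, 230.2]
tcp_rot: [[-0.004, 1.0, -0.001], [1.0, 0.004, -0.0], [-0.0, -0.001, -1.0]]
force: [-0.1, 0.7, -0.1]
opening: 85.5
grip_force: 0.0
time_s: 10.92
tool_pos: [588.2, -80.3, 230.9]
tcp_rot: [[0.442, 0.897, -0.0], [0.897, -0.442, 0.0], [-0.0, -0.0, -1.0]]
force: [-0.0, 0.3, 0.0]
opening: 85.0
grip_force: 0.0
[588.20995156 -80.28518587 230.86378615] [[ 0.442  0.897 -0.   ]
 [ 0.897 -0.442  0.   ]
 [-0.    -0.    -1.   ]] [-28.  17.  38.  91. -11.  76. -14.] 10.9167 [-0.03954184  0.29579034  0.0176231 ]
```

View pics/w4.png

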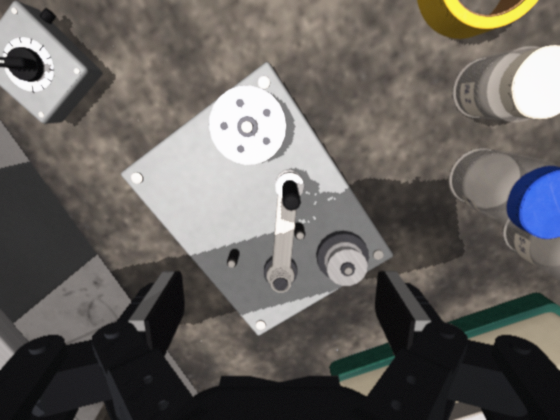

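The handle stands with its base at (290,184) and its top at (291,200). The pivot bolt is at (281,280), with the near stop at (300,232) and the far stop at (233,258).

```bash
python3 - <<'E'
from h import *
f=load('w4')
for n,u,v,z in [('top',291,200,111),('base',290,184,56),('piv',281,279,42),('p72',248,126,60),('p44',347,268,60),('far',233,255,46),('near',300,230,46),('c1',264,82,16),('c2',138,178,16),('c3',260,325,16),('c4',378,255,16)]: print(n,pt(f,u,v,z).round(1),pt(f,u,v).round(1))
P=np.array([-20,-65])
# drive pose fit from pulleys+plate screws center
a=pt(f,248,126,60)[:2];b=pt(f,347,268,60)[:2];d=(a-b)/np.linalg.norm(a-b);x=np.array([d[1],-d[0]])
o=(a+b)/2-50*x; print('drive',o,x,np.linalg.norm(a-b),'pivot',o+P[0]*x+P[1]*d)
E
```

```text
top [598.5 -82.7 111. ] [598.5 -82.9 110.5]
base [599.5 -82.7  56. ] [601.1 -78.   76.7]
piv [ 541.9 -180.1   42. ] [ 545.2 -173.1   55.5]
p72 [588.9 -15.5  60. ] [589.  -15.5  61. ]
p44 [ 614.3 -189.9   60. ] [ 614.3 -191.2   57.8]
far [ 509.1 -128.7   46. ] [ 505.2 -132.7   34.7]
near [ 586.6 -134.6   46. ] [ 586.2 -135.9   42.4]
c1 [618.7  14.7  16. ] [618.8  14.3  21.6]
c2 [449.8 -11.8  16. ] [451.8 -11.8  20.2]
c3 [ 482.4 -240.7   16. ] [ 484.5 -237.2   21.4]
c4 [ 652.6 -215.5   16. ] [ 652.2 -212.4   21.5]
drive [ 552.14034661 -109.92727616] [0.98956234 0.14410546] 176.24553766198997 pivot [ 541.71595473 -177.13093718]
```

```bash
python3 -m pendant '[{"dx":2.4,"dy":9.8,"dz":20,"ax":0,"ay":0,"az":0,"claw":-1},{"dx":0,"dy":0,"dz":25,"ax":0,"ay":0,"az":0,"claw":-1},{"dx":0,"dy":0,"dz":25,"ax":0,"ay":0,"az":0,"claw":-1},{"dx":0,"dy":0,"dz":25,"ax":0,"ay":0,"az":0,"claw":-1},{"dx":0,"dy":0,"dz":25,"ax":0,"ay":0,"az":0,"claw":-1},{"dx":0,"dy":0,"dz":20,"ax":0,"ay":0,"az":0,"claw":-1},{"dx":0,"dy":0,"dz":14,"ax":0,"ay":0,"az":0,"claw":-1},{"dx":0,"dy":0,"dz":5,"ax":0,"ay":0,"az":3.6,"claw":-1}]'
python3 -m pendant '[{"dx":0,"dy":0,"dz":0,"ax":0,"ay":0,"az":0,"claw":0},{"dx":0,"dy":0,"dz":0,"ax":0,"ay":0,"az":0,"claw":0.3},{"dx":0,"dy":0,"dz":0,"ax":0,"ay":0,"az":0,"claw":0.5},{"dx":0,"dy":0,"dz":0,"ax":0,"ay":0,"az":0,"claw":0.7},{"dx":0,"dy":0,"dz":0,"ax":0,"ay":0,"az":0,"claw":1},{"dx":0,"dy":0,"dz":0,"ax":0,"ay":0,"az":0,"claw":1},{"dx":0,"dy":0,"dz":0,"ax":0,"ay":0,"az":0,"claw":1},{"dx":0,"dy":0,"dz":0,"ax":0,"ay":0,"az":0,"claw":1}]'
```

```text
time_s: 11.63
tool_pos: [596.8, -82.3, 69.5]
tcp_rot: [[0.498, 0.867, -0.003], [0.867, -0.498, 0.0], [-0.002, -0.003, -1.0]]
force: [0.6, -0.1, 0.4]
opening: 85.3
grip_force: 0.0
time_s: 12.3
tool_pos: [598.5, -82.4, 72.7]
tcp_rot: [[0.5, 0.866, 0.001], [0.866, -0.5, 0.0], [0.001, 0.0, -1.0]]
force: [-2.0, -0.0, 5.8]
opening: 14.5
grip_force: 58.5
```

The handle is gripped, opening 14.5 mm. Now I swing along the arc.

```bash
python3 -m pendant '[{"dx":-0.1,"dy":-3.8,"dz":0,"ax":0,"ay":0,"az":-2,"claw":1},{"dx":-0.1,"dy":-3.8,"dz":0,"ax":0,"ay":0,"az":-2,"claw":1},{"dx":-0.15,"dy":-5.8,"dz":0,"ax":0,"ay":0,"az":-3,"claw":1},{"dx":-0.15,"dy":-5.8,"dz":0,"ax":0,"ay":0,"az":-3,"claw":1},{"dx":-0.15,"dy":-5.8,"dz":0,"ax":0,"ay":0,"az":-3,"claw":1},{"dx":-0.15,"dy":-5.8,"dz":0,"ax":0,"ay":0,"az":-3,"claw":1},{"dx":-0.15,"dy":-5.8,"dz":0,"ax":0,"ay":0,"az":-3,"claw":1},{"dx":-0.15,"dy":-5.8,"dz":0,"ax":0,"ay":0,"az":-3,"claw":1}]'
python3 -m pendant '[{"dx":-0.15,"dy":-5.8,"dz":0,"ax":0,"ay":0,"az":-3,"claw":1},{"dx":-0.15,"dy":-5.8,"dz":0,"ax":0,"ay":0,"az":-3,"claw":1},{"dx":-0.15,"dy":-5.8,"dz":0,"ax":0,"ay":0,"az":-3,"claw":1},{"dx":-0.15,"dy":-5.8,"dz":0,"ax":0,"ay":0,"az":-3,"claw":1},{"dx":-0.15,"dy":-5.8,"dz":0,"ax":0,"ay":0,"az":-3,"claw":1},{"dx":-0.15,"dy":-5.8,"dz":0,"ax":0,"ay":0,"az":-3,"claw":1},{"dx":0,"dy":0,"dz":0,"ax":0,"ay":0,"az":0,"claw":1},{"dx":0,"dy":0,"dz":0,"ax":0,"ay":0,"az":0,"claw":1}]'
```

```text
time_s: 12.97
tool_pos: [559.3, -68.0, 72.8]
tcp_rot: [[0.136, 0.991, 0.003], [0.991, -0.136, 0.001], [0.001, 0.003, -1.0]]
force: [4.0, 2.0, 2.6]
opening: 14.4
grip_force: 58.6
time_s: 13.63
tool_pos: [524.6, -67.7, 72.8]
tcp_rot: [[-0.175, 0.985, 0.002], [0.985, 0.175, 0.002], [0.002, 0.003, -1.0]]
force: [2.3, 6.0, 2.6]
opening: 14.8
grip_force: 58.7
```

```bash
python3 -m pendant '[{"dx":0.2,"dy":-5.8,"dz":0,"ax":0,"ay":0,"az":-3,"claw":1},{"dx":0,"dy":-5.8,"dz":0,"ax":0,"ay":0,"az":-3,"claw":1},{"dx":0,"dy":-5.8,"dz":0,"ax":0,"ay":0,"az":-3,"claw":1},{"dx":-0.1,"dy":-5.8,"dz":0,"ax":0,"ay":0,"az":-3,"claw":1},{"dx":-0.1,"dy":-3.8,"dz":0,"ax":0,"ay":0,"az":-2,"claw":1},{"dx":0,"dy":-2,"dz":0,"ax":0,"ay":0,"az":-1,"claw":1},{"dx":0,"dy":0,"dz":0,"ax":0,"ay":0,"az":0,"claw":1},{"dx":0,"dy":0,"dz":0,"ax":0,"ay":0,"az":0,"claw":1}]'
python3 -m pendant '[{"dx":0,"dy":-1,"dz":0,"ax":0,"ay":0,"az":-0.5,"claw":1},{"dx":0,"dy":-1,"dz":0,"ax":0,"ay":0,"az":-0.5,"claw":1},{"dx":0,"dy":0,"dz":0,"ax":0,"ay":0,"az":0,"claw":1},{"dx":0,"dy":0,"dz":0,"ax":0,"ay":0,"az":0,"claw":1},{"dx":0,"dy":0,"dz":0,"ax":0,"ay":0,"az":0,"claw":1},{"dx":0,"dy":0,"dz":0,"ax":0,"ay":0,"az":0,"claw":1},{"dx":0,"dy":0,"dz":0,"ax":0,"ay":0,"az":0,"claw":1},{"dx":0,"dy":0,"dz":0,"ax":0,"ay":0,"az":0,"claw":1}]'
```

```text
time_s: 14.3
tool_pos: [496.8, -75.5, 72.7]
tcp_rot: [[-0.424, 0.906, 0.002], [0.906, 0.424, 0.002], [0.001, 0.003, -1.0]]
force: [2.3, 7.6, 4.3]
opening: 14.5
grip_force: 59.1
time_s: 14.97
tool_pos: [495.1, -76.2, 72.7]
tcp_rot: [[-0.44, 0.898, 0.002], [0.898, 0.44, 0.002], [0.001, 0.003, -1.0]]
force: [0.7, 8.3, 4.4]
opening: 14.6
grip_force: 59.2
```

```bash
python3 -m pendant '[{"dx":0.3,"dy":-1.5,"dz":0,"ax":0,"ay":0,"az":-0.5,"claw":1},{"dx":0.3,"dy":-1.5,"dz":0,"ax":0,"ay":0,"az":-0.5,"claw":1},{"dx":0,"dy":-1,"dz":0,"ax":0,"ay":0,"az":-0.5,"claw":1},{"dx":0,"dy":0,"dz":0,"ax":0,"ay":0,"az":0,"claw":1},{"dx":0,"dy":0,"dz":0,"ax":0,"ay":0,"az":0,"claw":1},{"dx":0,"dy":0,"dz":0,"ax":0,"ay":0,"az":0,"claw":1},{"dx":0,"dy":0,"dz":0,"ax":0,"ay":0,"az":0,"claw":1},{"dx":0,"dy":0,"dz":0,"ax":0,"ay":0,"az":0,"claw":1}]'
python3 -m pendant '[{"dx":0,"dy":-1,"dz":0,"ax":0,"ay":0,"az":-0.5,"claw":1},{"dx":0,"dy":-1,"dz":0,"ax":0,"ay":0,"az":-0.5,"claw":1},{"dx":0,"dy":0,"dz":0,"ax":0,"ay":0,"az":0,"claw":1},{"dx":0,"dy":0,"dz":0,"ax":0,"ay":0,"az":0,"claw":1},{"dx":0,"dy":0,"dz":0,"ax":0,"ay":0,"az":0,"claw":1},{"dx":0,"dy":0,"dz":0,"ax":0,"ay":0,"az":0,"claw":1},{"dx":0,"dy":0,"dz":0,"ax":0,"ay":0,"az":0,"claw":1},{"dx":0,"dy":0,"dz":0,"ax":0,"ay":0,"az":0,"claw":1}]'
```

```text
time_s: 15.63
tool_pos: [491.5, -77.9, 72.7]
tcp_rot: [[-0.463, 0.886, 0.003], [0.886, 0.463, 0.002], [0.0, 0.003, -1.0]]
force: [2.6, 6.6, 2.7]
opening: 14.4
grip_force: 58.9
time_s: 16.3
tool_pos: [490.6, -78.4, 72.8]
tcp_rot: [[-0.479, 0.878, 0.004], [0.878, 0.479, 0.002], [-0.0, 0.005, -1.0]]
force: [7.8, 7.2, -3.7]
opening: 14.7
grip_force: 58.8
```

The stop is engaging: a 2 mm command moved only 1 mm, and force is rising. I'll press a bit more and verify.

```bash
python3 -m pendant '[{"dx":0,"dy":-1,"dz":0,"ax":0,"ay":0,"az":0,"claw":1},{"dx":0,"dy":-1,"dz":0,"ax":0,"ay":0,"az":0,"claw":1},{"dx":0,"dy":0,"dz":0,"ax":0,"ay":0,"az":0,"claw":1},{"dx":0,"dy":0,"dz":0,"ax":0,"ay":0,"az":0,"claw":1},{"dx":0,"dy":0,"dz":0,"ax":0,"ay":0,"az":0,"claw":1},{"dx":0,"dy":0,"dz":0,"ax":0,"ay":0,"az":0,"claw":1},{"dx":0,"dy":0,"dz":0,"ax":0,"ay":0,"az":0,"claw":1},{"dx":0,"dy":0,"dz":0,"ax":0,"ay":0,"az":0,"claw":1}]'
python3 -c "
from h import *
snap('wrist','w5')"
```

```text
time_s: 16.97
tool_pos: [490.3, -78.5, 72.9]
tcp_rot: [[-0.48, 0.877, 0.007], [0.877, 0.48, 0.002], [-0.002, 0.007, -1.0]]
force: [16.6, 10.3, -10.5]
opening: 14.5
grip_force: 58.7
```

View pics/w5.png

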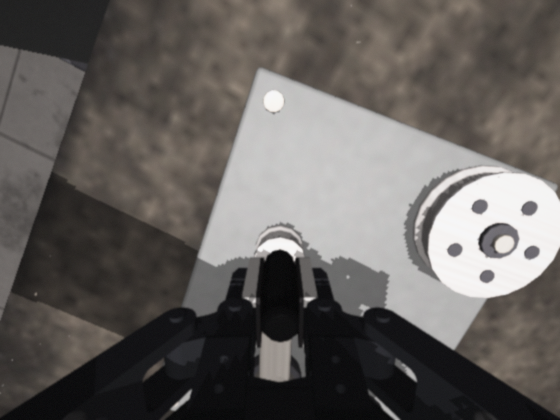

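The handle is held between the pads at (280,290), with the arm out from between the pulleys. The last 2 mm push moved it only 0.3 mm while the force went up by about 9 N, so it is firmly on the far stop after about 58° of swing. Handing in.

```bash
python3 -c "
from rig import *
print(finish_job())"
```

```text
the job is handed in; nothing more can be done
None
```

The job is handed in: I turned the larger controller's knob to its off stop first, then swung the tensioner arm about 58° onto its far stop, where the fingers still hold it; the tin, spanner and dish were not touched.

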